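# Open the safety-cap tub

### The job

Take the safety cap off the white tub: squeeze its two side tabs inward and keep them squeezed while you turn the cap anticlockwise (seen from above) until you feel it come up against its end stop, then lift it straight off, never wrenching it or leaning hard on the tub. Set the cap down upright on the wooden board, letting go only once it rests there, and leave the other things where they stand.

Things in the scene. Friction and masses are not known exactly. Their poses are not given: they have to be found in the camera images.
- tub: White plastic tub stuck to the worktop by a black rubber suction foot (100 mm across, cannot move). Origin: centre of its underside, z up. Body 84 mm across, shoulder at z = 90 mm; on it a castellated ring, 56 mm outside and 48 mm inside diameter, top at z = 96 mm, with notches at its +y and -y sides. Inside stands a neck 32 mm across, up to z = 122 mm.
- cap: Grey safety cap on the neck, 65 g. Origin: centre of the skirt's underside, at the start on the tub's axis 92 mm above the tub's origin, axes parallel to the tub's within 3 degrees. z up; skirt 45 mm across, flat top at z = 34 mm; about 1 mm sideways play. The squeeze tabs are at its +y and -y sides. Pushed against the tub with over 50 N in any direction it counts as wrenched.
- tab_left (a joint): Squeeze tab at the cap's +y side, pushed in: 0 (out) to 0.006 m. Ribbed flat face 18 mm wide (along x), from z = 8 to 33 mm of the cap, 30 mm from the axis when out. Spring: 4 N to start, 9 N fully in. Below it a tooth down to z = 1 mm sits in the ring's notch and blocks turning until the tab is in by 5 mm. Fingertips must stay over z = 6 mm (ring).
- tab_right (a joint): The same squeeze tab at the cap's -y side (0 out, 0.006 m in): the two faces are 60 mm apart when out, 48 mm when both are in.
- cap_lugs (a point): Point on the cap's axis at the height of its two hidden inner lugs (12 to 17 mm over its origin, at +x and -x). Ledges on the neck hold them down until the cap is turned anticlockwise from above to an end stop, 30 to 70 degrees on: hidden, different each time, to be felt. Within 3 degrees of the stop it lifts straight off; 35 mm up it is clear of the neck.
- board: Acacia serving board lying loose on the worktop, 122 mm (its x) by 229 mm (its y, with the handle at one end), 19 mm thick, 0.36 kg. Origin: centre of its underside; the top is at z = 19 mm. The cap belongs on its blade near the middle.
- mug: Bystander: green and grey mug, 82 mm across, 100 mm high, handle along y. Origin: centre of the underside.
- timer: Bystander: round white and grey kitchen timer, 61 mm across, 54 mm high. Origin: centre of the underside.
- sugar_jar: Bystander: purple canister with a wooden lid, 70 mm across, 90 mm high. Origin: centre of the underside.
Not all that is in view belongs to the job. Leave any red look-alike of the tub alone.

How it is judged:
On the way, in this order (a step that is already met when the one before it is completed fails the run):
1. the cap is turned at least 23 degrees on the neck, still seated (angle between the x axis of cap and the x axis of tub, either way round above 0.4 rad and z of cap in the frame of tub below 0.098 m and horizontal distance between cap and tub below 0.005 m), for 0.1 s.
2. the cap is lifted clear of the neck (z of cap in the frame of tub above 0.13 m), for 0.1 s.
3. the cap rests on the board while still held (x of cap in the frame of board between -0.045 and 0.045 m and y of cap in the frame of board between -0.09 and 0.09 m and z of cap in the frame of board between 0.0155 and 0.0225 m and angle between cap's own z axis and vertical below 0.12 rad and contact force between cap and board above 0.15 N and contact force between the fingers and cap above 0.3 N), for 0.05 s.
At the end, for the whole second after the job is handed in: The cap stands upright (within 7 degrees) on the board, its centre within 45 mm of the board's middle across and 90 mm along, let go and at rest (x of cap in the frame of board between -0.045 and 0.045 m and y of cap in the frame of board between -0.09 and 0.09 m and z of cap in the frame of board between 0.0155 and 0.0225 m and angle between cap's own z axis and vertical below 0.12 rad and linear speed of cap below 0.02 m/s); the robot touches nothing.
It fails at once if the cap was forced against the tub with more than 50 N (contact force between cap and tub above 50 N).
It fails at once if the fingers or arm pushed on the tub itself with more than 25 N (contact force between the arm and tub above 25 N).
It fails at once if a bystander was moved more than 3 cm (distance of any of mug, timer, sugar_jar from where it was at the start of the episode above 0.03 m).
It also fails if it takes over 72 s, if anything falls off the work surface, if the arm or the gripper's body presses on something with over 40 N, if the wrist force passes 120 N, or if a joint passes its speed limit or range.

### The arm

A 6-joint arm with a two-finger parallel gripper is mounted at the origin on a cart in front of the work surface, level with it; the furniture and walls round the work are solid. World frame = base frame: x ahead of the robot, y to its left, z up, the work surface at z = 0. Lengths are in m, angles in rad, forces in N, time in s.
With the tool pointing down it reaches from about 0.35 to 0.975 m from the base axis. Payload 7.1 kg.
Tool frame: the origin (TCP) lies midway between the tips of the shut fingers; the grasp point (between the pads) lies 19 mm behind it; z points along the fingers, y is the line along which they close (so a half turn about z gives the same grasp; the last joint's range is limited). The gripper opens to 88 mm and grips with 3 to 60 N. Pads are 20 mm wide; open, the fingers measure 115 mm over their backs; the gripper's body (75 mm by 178 mm) begins 61 mm behind the grasp point.
Start: joints at [1.231, 0.423, 1.63, -0, 1.089, -0.019], TCP at [0.197, 0.593, 0.223] pointing down, gripper open.
Joint ranges: [-3, 3], [-0.9, 2.11], [0.09, 2.58], [-1.31, 4.45], [0.11, 2.69], [-2.54, 2.54]. Speed limits (rad/s): [2.39, 2.39, 3.01, 3.14, 3.14, 3.14].

### API

Orientations are given as [roll, pitch, yaw] about the fixed x, y, z axes, in that order (R = Rz(yaw) Ry(pitch) Rx(roll)).
In Python, from cell import env gives the robot as it stands.
- The arm moves only by the shell command python3 -m inch 'ROWS' [FORCE]. ROWS is JSON, a list of rows, each a list of 7 numbers: the finger opening in mm, from 0 to 87.8, then the shift along the world's x, y, z in mm, then the turn, a rotation vector about the world's x, y, z in rad. A call has 1 to 5 rows; each row shifts and turns the commanded pose from where the row before left it; what a row does not reach is not made up. A row lasts 1/10 s, in which the tool goes at most 50 mm and 8.59 degrees, less where a joint would pass 70% of its speed; a pose out of reach is approached as far as the arm can. A call is refused whole if a number of a shift passes 50 or a number of a turn 0.15, either way. A call with a gripper value outside its range is refused whole. The fingers move at their own pace and stop on an object; FORCE is the grip in N (left out, the last holds). Time passes only in rows, so rows that do not move let the fingers close. It gives the time, the measured TCP pose, the force, the opening and the grip force at its end, in the units of the state.
- env.observe(): the state, without advancing time (a new reading comes with each control period).
- env.get_image(name): name is "side" or "top"; returns a dict with "frame" (400x640x3 uint8, red, green, blue), "fovy" (degrees; the focal length in pixels is half the picture's height over the tangent of half this angle, whatever the lens; pixels are square), "cx", "cy" (the principal point, pixels), "rvec" (rotation vector, rad) and "tvec" (3), from world to camera coordinates, as OpenCV has them. Camera axes: x right, y down, z forward; pixel columns grow to the right and rows downward; lengths in m; the calibration is good to about 2 mm. A picture is of the moment at which its call begins. There is no depth.
- env.hand_in(): hands the job in; it is judged then, once.
The state is a dict: "time": time; "joint_positions": joint angles; "dq": joint speeds; "tau": joint torques, N m; "eef_pos": TCP position; "eef_rot": TCP orientation; "force": force on the tool from outside, world axes, zero at the start; "moment": the same for the moment, N m; "finger_gap": opening from 0.0 (shut) to 1.0 (fully open); "gripper_force": force on a finger pad.
Only numpy, scipy, OpenCV 4.12 (cv2) and the standard library are available. Lean on these libraries where they do the work, as an engineer would, in place of code of your own. Each camera call takes 0.05 s, during which the arm holds its last target. There are 200 camera calls.

## Working session

There is one attempt and no reset: what is moved stays moved. The work goes in short steps, Python scripts to look and compute and a shell command to move; the robot and the scene stay as the last step left them, time stands still between calls to the robot, and variables do not carry over. Pictures are saved under pics/ and viewed, at most 10 in all, crops included, and the job is handed in when it is done.

```bash
ls; mkdir -p pics
python3 - <<'E'
from cell import env
import cv2
for n in("top","side"):
    d=env.get_image(n); cv2.imwrite(f"pics/{n}0.png",d["frame"][:,:,::-1]); print({k:v for k,v in d.items() if k!="frame"})
print(env.observe())
E
```

```text
pics
{'fovy': 53.23109963519185, 'cx': 315.48275389776495, 'cy': 202.7310115979784, 'rvec': array([ 2.15271484, -2.14164987,  0.17284555]), 'tvec': array([-0.04401118,  0.58614887,  0.87381571])}
{'fovy': 45.89801811503797, 'cx': 325.1409308653752, 'cy': 194.06384225490248, 'rvec': array([ 0.5547096 , -2.6124328 ,  1.27412235]), 'tvec': array([0.53392449, 0.25348305, 0.73989395])}
{'time': 0.1, 'joint_positions': array([ 1.23102684e+00,  4.23750810e-01,  1.63060354e+00, -9.29343967e-06,
        1.08859463e+00, -1.89737325e-02]), 'dq': array([-6.42581771e-04, -7.82133249e-04, -3.01564286e-03, -1.49666137e-05,
        5.35501174e-05, -7.27215838e-04]), 'tau': array([-2.11382226e-04, -5.45611167e+01, -2.74323535e+01,  6.44995132e-02,
        1.88088877e-02, -7.24660208e-05]), 'eef_pos': array([0.19687268, 0.59265869, 0.22199187]), 'eef_rot': array([-3.14023641e+00, -1.75066100e-05,  2.82080120e+00]), 'force': array([-0.32689052,  0.04154962,  0.29752491]), 'moment': array([ 0.03210491,  0.03140488, -0.00993388]), 'gripper_force': 0.0, 'finger_gap': 0.997548164362741}
```

View pics/top0.png

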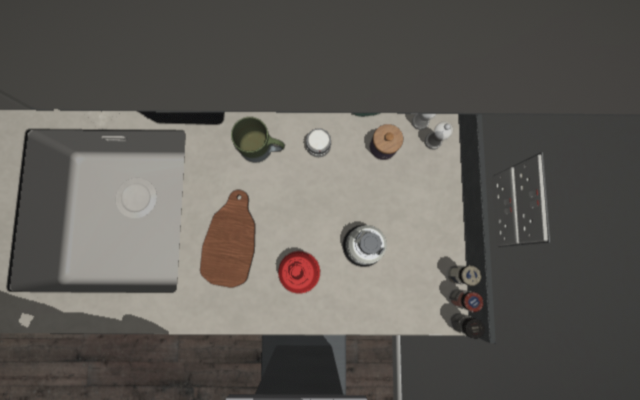

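View pics/side0.png

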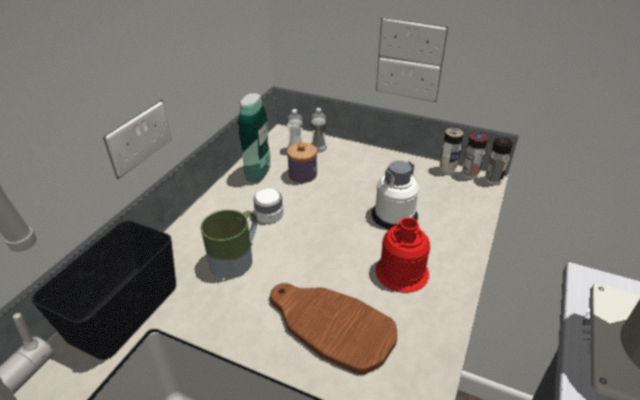

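The top view shows the white tub at (365,245) with its cap at (371,243), the board blade at (228,250), and the red decoy at (299,271). In the side view the cap is at (400,172). I'll enlarge the cap in both views next.

```bash
cat > h.py <<'E'
import numpy as np, cv2
from cell import env
def cam(n):
    d=env.get_image(n); f=200/np.tan(np.radians(d["fovy"]/2))
    K=np.array([[f,0,d["cx"]],[0,f,d["cy"]],[0,0,1]]); return d["frame"][:,:,::-1].copy(),K,d["rvec"],d["tvec"]
def toz(c,uv,z):
    _,K,r,t=c; R=cv2.Rodrigues(r)[0]; o=-R.T@t; v=R.T@np.linalg.solve(K,[*uv,1]); return o+v*(z-o[2])/v[2]
def proj(c,p): return cv2.projectPoints(np.atleast_2d(np.array(p,float)),c[2],c[3],c[1],None)[0][:,0]
E
python3 - <<'E'
from h import *
t=cam("top"); s=cam("side")
def crop(c,u,v,w,k): return cv2.resize(c[0][v-w:v+w,u-w:u+w],None,fx=k,fy=k,interpolation=cv2.INTER_CUBIC)
a=crop(t,368,244,25,8); b=crop(s,399,190,40,5)
cv2.imwrite("pics/c1.png",np.hstack([a,b]))
print(toz(t,(371,243),.126),toz(s,(400,168),.126),toz(t,(228,250),.019), proj(t,[[.197,.593,.22],[0,0,0],[.5,0,0]]))
E
```

```text
[ 0.49049373 -0.15530788  0.126     ] [ 0.48938016 -0.14727789  0.126     ] [0.47818599 0.16116999 0.019     ] [[-56.26965517 410.79927748]
 [295.38040466 470.4577646 ]
 [297.90147039 241.35833623]]
```

View pics/c1.png

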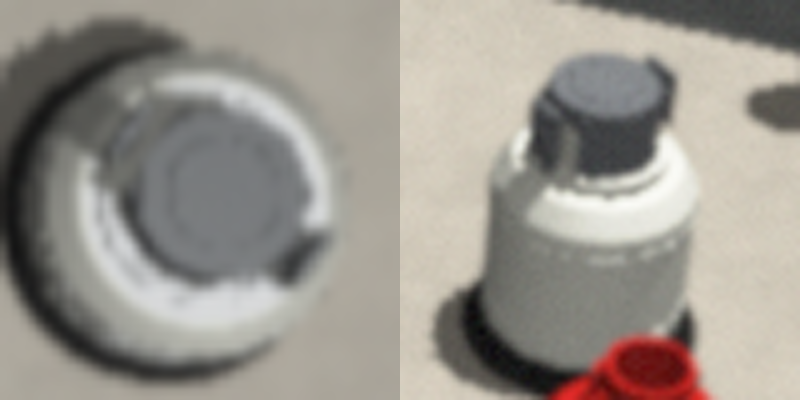

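```bash
cat > fit.py <<'E'
from h import *
from scipy.optimize import least_squares
t=cam("top"); s=cam("side")
T=lambda u,v:(343+u/8,219+v/8); S=lambda u,v:(359+(u-400)/5,150+v/5)
# obs: cam, pixel, local cap pt (r along tab axis 'y', z)
obs=[(t,T(222,195),(0,0,.034)),(s,S(608,86),(0,0,.034)),
 (t,T(318,258),(0,-.030,.033)),
 (s,S(543,97),(0,.028,.033)),(s,S(667,66),(0,-.029,.033))]
def P(p,l):
    c,q=np.cos(p[3]),np.sin(p[3]); return [p[0]+c*l[0]-q*l[1],p[1]+q*l[0]+c*l[1],p[2]+l[2]]
f=lambda p:np.concatenate([proj(c,P(p,l))[0]-uv for c,uv,l in obs])
r=least_squares(f,[.49,-.15,.092,.5]); print(r.x,np.degrees(r.x[3]),r.fun.round(1))
p=r.x
def ring(rad,z): return [P(p,(rad*np.cos(a),rad*np.sin(a),z)) for a in np.linspace(0,6.28,40)]
out=[]
for c,u,v,w,k in((t,368,244,25,8),(s,399,180,25,8)):
    im=cv2.resize(c[0][v-w:v+w,u-w:u+w],None,fx=k,fy=k,interpolation=cv2.INTER_CUBIC)
    def d(pts,col): cv2.polylines(im,[((proj(c,pts)-[u-w,v-w]+.5)*k).astype(int)],False,col,1)
    d(ring(.0225,.034),(0,255,0)); d(ring(.028,.004),(255,0,0))
    for sg in(1,-1):
        d([P(p,(x,sg*.03,z)) for x,z in((-.009,.008),(.009,.008),(.009,.033),(-.009,.033),(-.009,.008))],(0,0,255))
    out.append(im)
cv2.imwrite("pics/ov1.png",np.hstack(out))
E
python3 fit.py
```

```text
[ 0.49142137 -0.15591835  0.08992383 -0.69462708] -39.79919979911879 [ 0.4 -0.8 -0.4 -0.9 -0.4  0.8  0.5  1.  -0.1 -0.1]
```

View pics/ov1.png

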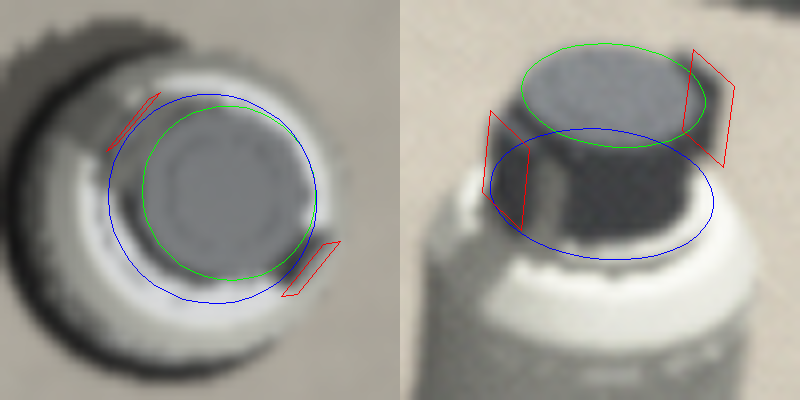

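```bash
python3 - <<'E'
s=open('fit.py').read()
a=s.index("T=lambda"); b=s.index("def P")
s=s[:a]+'''T=lambda u,v:(342.5+u/8,218.5+v/8); S=lambda u,v:(373.5+(u-400)/8,154.5+v/8)
obs=[(t,T(222,194),(0,0,.034)),(s,S(605,97),(0,0,.034)),
 (t,T(334,236),(.009,-.030,.033)),(t,T(287,287),(-.009,-.030,.033)),
 (s,S(692,48),(-.009,-.030,.033)),(s,S(724,84),(.009,-.030,.033))]
'''+s[b:]
open('fit.py','w').write(s.replace("ov1","ov2"))
E
python3 fit.py
```

```text
[ 0.4937319  -0.15478541  0.09101178 -0.77063628] -44.15420616252476 [ 0.4 -1.3 -0.2 -0.7 -0.1  0.6 -0.2  0.4  4.5  5.  -4.1 -4.2]
```

View pics/ov2.png

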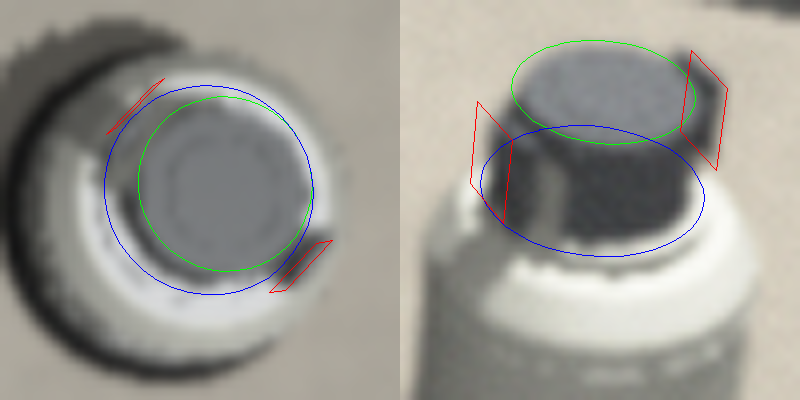

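```bash
sed -i 's/S(692,48),(-/S(692,48),(/; s/S(724,84),(\.009/S(724,84),(-.009/; s/ov2/ov3/' fit.py; python3 fit.py
python3 - <<'E'
from h import *
t=cam("top"); g=t[0].astype(int)
m=((g[:,:,2]-g[:,:,0])>22)&(g[:,:,2]<170); m[:,:195]=0; m[:,262:]=0; m[:180]=0;m[300:]=0
v,u=np.nonzero(m); P=np.array([toz(t,(a,b),.019)[:2] for a,b in zip(u,v)])
print(len(P)); (c,wh,a)=cv2.minAreaRect((P*1000).astype(np.float32)); print(c,wh,a)
e,V=np.linalg.eigh(np.cov(P.T)); print(P.mean(0),V[:,1],toz(t,(238,196),.019))
E
```

```text
[ 0.49250282 -0.15362702  0.09112216 -0.69141686] -39.61526801401096 [-0.1 -0.7  0.2 -0.3 -0.2  0.1  0.3  0.4 -0.6  0.2  0.6  0.2]
3926
(508.422119140625, 156.22756958007812) (119.79840087890625, 227.39015197753906) 77.41024780273438
[0.49386706 0.1599437 ] [-0.98854548  0.1509233 ] [0.6053024  0.14228819 0.019     ]
```

View pics/ov3.png

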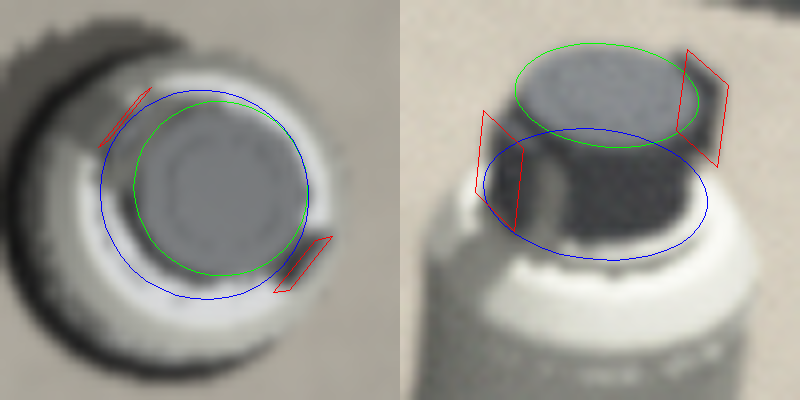

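The overlay now fits to about 1 mm: the top view has the disc centre near (370,243) and the -y tab near (380,251). That puts the cap at about (0.492, -0.1545) with yaw -40°. The blade centre is at about (0.48, 0.16). I'll approach with tool yaw -40°.

```bash
R='[[87.8,18,-45,0,0,0,-0.147],[87.8,18,-45,0,0,0,-0.147],[87.8,18,-45,0,0,0,-0.147],[87.8,18,-45,0,0,0,-0.147],[87.8,18,-45,0,0,0,-0.147]]'; python3 -m inch '[[87.8,18,-45,0,0,0,-0.147],[87.8,18,-45,0,0,0,-0.147],[87.8,18,-45,0,0,0,-0.147],[87.8,18,-45,0,0,0,-0.147],[87.8,18,-45,0,0,0,-0.147]]' 15
python3 -m inch '[[87.8,18,-45,0,0,0,-0.147],[87.8,18,-45,0,0,0,-0.147],[87.8,18,-45,0,0,0,-0.147],[87.8,18,-45,0,0,0,-0.147],[87.8,18,-45,0,0,0,-0.147]]'
python3 -m inch '[[87.8,18,-45,0,0,0,-0.147],[87.8,18,-45,0,0,0,-0.147],[87.8,18,-45,0,0,0,-0.147],[87.8,18,-45,0,0,0,-0.147],[87.8,18,-45,0,0,0,-0.147]]'
```

```text
time: 1.05
eef_pos: [0.2874, 0.3665, 0.2229]
eef_rot: [3.141, -0.0, 2.08]
force: [0.8, 0.5, 0.5]
finger_gap: 1.002
gripper_force: 0.0
time: 1.55
eef_pos: [0.3775, 0.1414, 0.2231]
eef_rot: [3.141, -0.001, 1.345]
force: [0.8, 0.6, -0.0]
finger_gap: 0.998
gripper_force: 0.0
time: 2.05
eef_pos: [0.4676, -0.0841, 0.223]
eef_rot: [3.141, -0.001, 0.609]
force: [1.1, -0.1, 0.3]
finger_gap: 1.0
gripper_force: 0.0
```

```bash
python3 -m inch '[[87.8,6,-17.6,0,0,0,-0.145],[87.8,6,-17.6,0,0,0,-0.145],[87.8,6,-17.6,0,0,0,-0.145],[87.8,6.3,-17.6,0,0,0,-0.145],[87.8,0,0,-10,0,0,-0.145]]'
python3 -m inch '[[87.8,0,0,-20,0,0,-0.145],[87.8,0,0,-20,0,0,-0.145],[87.8,0,0,0,0,0,-0.145],[87.8,0,0,0,0,0,-0.147],[87.8,0,0,0,0,0,0]]'
```

```text
time: 2.55
eef_pos: [0.4931, -0.1545, 0.2138]
eef_rot: [3.141, -0.004, -0.117]
force: [-0.7, 0.3, -0.1]
finger_gap: 1.0
gripper_force: 0.0
time: 3.05
eef_pos: [0.4914, -0.1523, 0.1726]
eef_rot: [3.142, 0.0, -0.693]
force: [0.5, -0.2, 0.3]
finger_gap: 0.997
gripper_force: 0.0
```

```bash
python3 -m inch '[[87.8,0.3,-2.2,-10,0,0,0],[87.8,0,0,-20,0,0,0],[87.8,0,0,-20,0,0,0],[87.8,0,0,-14,0,0,0],[87.8,0,0,-5,0,0,0]]'
python3 -m inch '[[66,0,0,0,0,0,0],[66,0,0,0,0,0,0],[66,0,0,0,0,0,0],[66,0,0,0,0,0,0]]' 12
python3 - <<'E'
from h import *
out=[]
t=cam("top"); s=cam("side")
for c,u,v in((t,368,240),(s,399,165)):
    out.append(cv2.resize(c[0][v-36:v+36,u-36:u+36],None,fx=5.5,fy=5.5,interpolation=cv2.INTER_CUBIC))
cv2.imwrite("pics/g1.png",np.hstack(out)); print(env.observe()["joint_positions"])
E
```

```text
time: 3.55
eef_pos: [0.4906, -0.1542, 0.1019]
eef_rot: [3.141, 0.002, -0.688]
force: [-0.1, -0.5, 0.0]
finger_gap: 0.999
gripper_force: 0.0
time: 3.95
eef_pos: [0.4921, -0.1547, 0.1043]
eef_rot: [-3.141, -0.001, -0.691]
force: [-0.3, 0.3, 0.3]
finger_gap: 0.753
gripper_force: 0.0
[-3.27580962e-01  4.42539209e-01  1.94845929e+00  1.63236853e-05
  7.49646002e-01  1.93418867e+00]
```

View pics/g1.png

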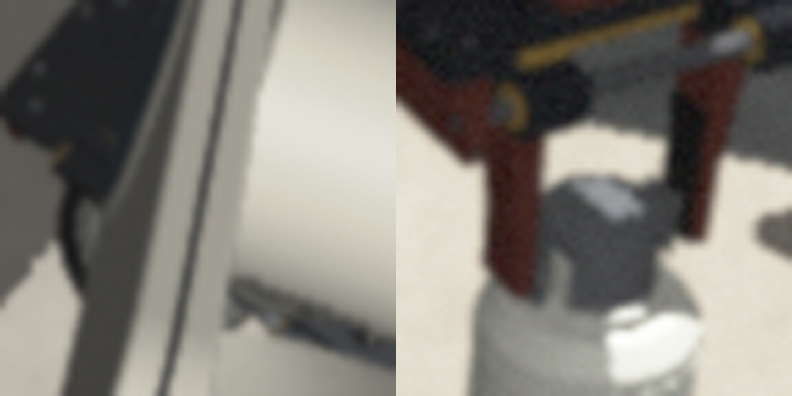

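The side crop shows the fingers straddling both tabs, with a small gap at the right pad around (670,200). I'll close gently and watch the lateral force.

```bash
python3 -m inch '[[57,0,0,0,0,0,0],[57,0,0,0,0,0,0],[57,0,0,0,0,0,0]]' 12
python3 -m inch '[[53,0,0,0,0,0,0],[53,0,0,0,0,0,0],[53,0,0,0,0,0,0]]'
```

```text
time: 4.35
eef_pos: [0.4919, -0.1545, 0.104]
eef_rot: [-3.141, -0.0, -0.691]
force: [-0.8, -0.4, 4.2]
finger_gap: 0.65
gripper_force: 5.6
time: 4.65
eef_pos: [0.4919, -0.1546, 0.104]
eef_rot: [-3.141, -0.0, -0.691]
force: [0.3, 0.7, 5.4]
finger_gap: 0.604
gripper_force: 7.3
```

```bash
python3 -m inch '[[44,0,0,0,0,0,0],[44,0,0,0,0,0,0],[44,0,0,0,0,0,0],[44,0,0,0,0,0,0]]' 22; python3 -c "
from cell import env
o=env.observe();print(o['moment'],o['force'],o['finger_gap']*88)"
```

```text
time: 5.05
eef_pos: [0.4919, -0.1546, 0.1041]
eef_rot: [-3.141, -0.0, -0.691]
force: [-1.4, 0.0, 7.2]
finger_gap: 0.552
gripper_force: 22.0
[ 0.04953121  0.37798414 -0.01922395] [-1.3735684   0.01206489  7.22043761] 48.57996915316047
```

```bash
cat > m.py <<'E'
from cell import env
o=env.observe();print("MOM",o['moment'].round(2),"gap",round(o['finger_gap']*88,2))
E
python3 -m inch '[[44,0,0,0.5,0,0,0.06],[44,0,0,0,0,0,0.06],[44,0,0,0,0,0,0]]'; python3 m.py
python3 -m inch '[[44,0,0,0,0,0,0.06],[44,0,0,0,0,0,0.06],[44,0,0,0,0,0,0]]'; python3 m.py
```

```text
time: 5.35
eef_pos: [0.4918, -0.1546, 0.1042]
eef_rot: [-3.142, -0.0, -0.571]
force: [0.1, -0.2, 3.6]
finger_gap: 0.55
gripper_force: 22.0
MOM [-0.02  0.19  0.04] gap 48.4
time: 5.65
eef_pos: [0.4918, -0.1546, 0.1042]
eef_rot: [-3.142, -0.0, -0.452]
force: [-0.6, 0.6, 2.5]
finger_gap: 0.547
gripper_force: 22.0
MOM [-0.02  0.08 -0.02] gap 48.17
```

```bash
python3 -m inch '[[44,0,0,0,0,0,0.06],[44,0,0,0,0,0,0.06],[44,0,0,0,0,0,0.06],[44,0,0,0,0,0,0]]'; python3 m.py
python3 -m inch '[[44,0,0,0,0,0,0.04],[44,0,0,0,0,0,0.04],[44,0,0,0,0,0,0]]'; python3 m.py
```

```text
time: 6.05
eef_pos: [0.4918, -0.1545, 0.1042]
eef_rot: [3.142, -0.0, -0.273]
force: [0.4, -0.4, 2.6]
finger_gap: 0.55
gripper_force: 22.0
MOM [-0.01  0.15  0.03] gap 48.43
time: 6.35
eef_pos: [0.4917, -0.1545, 0.1042]
eef_rot: [3.142, -0.0, -0.194]
force: [0.1, 0.9, 3.2]
finger_gap: 0.55
gripper_force: 22.0
MOM [0.02 0.17 0.04] gap 48.36
```

```bash
python3 -m inch '[[44,0,0,0,0,0,0.04],[44,0,0,0,0,0,0.04],[44,0,0,0,0,0,0]]'; python3 m.py
```

```text
time: 6.65
eef_pos: [0.4917, -0.1545, 0.1042]
eef_rot: [3.142, -0.0, -0.114]
force: [-0.0, -0.1, 3.4]
finger_gap: 0.547
gripper_force: 22.0
MOM [0.07 0.15 0.06] gap 48.17
```

Turned 0.58 rad with no stop yet.

```bash
python3 -m inch '[[44,0,0,0,0,0,0.04],[44,0,0,0,0,0,0.04],[44,0,0,0,0,0,0]]'; python3 m.py
```

```text
time: 6.95
eef_pos: [0.4917, -0.1545, 0.1042]
eef_rot: [3.142, -0.0, -0.034]
force: [0.7, 0.2, 3.3]
finger_gap: 0.549
gripper_force: 22.0
MOM [0.01 0.12 0.05] gap 48.27
```

```bash
python3 -m inch '[[44,0,0,0,0,0,0.03],[44,0,0,0,0,0,0.03],[44,0,0,0,0,0,0]]'; python3 m.py
```

```text
time: 7.25
eef_pos: [0.4917, -0.1545, 0.1042]
eef_rot: [3.142, -0.0, 0.029]
force: [0.1, 0.8, 3.2]
finger_gap: 0.552
gripper_force: 22.0
MOM [0.   0.08 0.02] gap 48.56
```

```bash
python3 -m inch '[[44,0,0,0,0,0,0.03],[44,0,0,0,0,0,0.03],[44,0,0,0,0,0,0]]'; python3 m.py
```

```text
time: 7.55
eef_pos: [0.4917, -0.1545, 0.1042]
eef_rot: [3.142, -0.0, 0.09]
force: [-0.4, -0.1, 3.7]
finger_gap: 0.55
gripper_force: 22.0
MOM [0.03 0.09 0.04] gap 48.38
```

```bash
python3 -m inch '[[44,0,0,0,0,0,0.03],[44,0,0,0,0,0,0.03],[44,0,0,0,0,0,0]]'; python3 m.py
```

```text
time: 7.85
eef_pos: [0.4916, -0.1545, 0.1042]
eef_rot: [3.142, 0.0, 0.15]
force: [-0.1, -0.0, 4.2]
finger_gap: 0.549
gripper_force: 22.0
MOM [ 0.01  0.13 -0.  ] gap 48.29
```

```bash
python3 -m inch '[[44,0,0,0,0,0,0.03],[44,0,0,0,0,0,0.03],[44,0,0,0,0,0,0]]'; python3 m.py
```

```text
time: 8.15
eef_pos: [0.4917, -0.1545, 0.1042]
eef_rot: [3.142, -0.0, 0.21]
force: [0.2, 0.6, 4.9]
finger_gap: 0.55
gripper_force: 22.0
MOM [-0.    0.14 -0.02] gap 48.37
```

```bash
python3 -m inch '[[44,0,0,0,0,0,0.03],[44,0,0,0,0,0,0.03],[44,0,0,0,0,0,0]]'; python3 m.py
```

```text
time: 8.45
eef_pos: [0.4917, -0.1545, 0.1042]
eef_rot: [-3.141, -0.0, 0.269]
force: [-0.5, 0.0, 5.2]
finger_gap: 0.543
gripper_force: 22.0
MOM [ 0.03  0.1  -0.45] gap 47.82
```

Moment Mz jumped to -0.45 N m, so this looks like the stop at about 55°. I'll confirm with a small extra turn.

```bash
python3 -m inch '[[44,0,0,0,0,0,0.015],[44,0,0,0,0,0,0]]'; python3 m.py
```

```text
time: 8.65
eef_pos: [0.4917, -0.1545, 0.1042]
eef_rot: [-3.142, -0.0, 0.284]
force: [-0.1, -0.5, 3.7]
finger_gap: 0.544
gripper_force: 22.0
MOM [-0.08  0.19 -0.59] gap 47.88
```

```bash
python3 -m inch '[[44,0,0,0,0,0,-0.015],[44,0,0,1,0,0,0],[44,0,0,1,0,0,0],[44,0,0,1,0,0,0],[44,0,0,0,0,0,0]]' 25; python3 m.py
```

```text
time: 9.15
eef_pos: [0.4913, -0.1545, 0.106]
eef_rot: [-3.141, 0.001, 0.269]
force: [3.8, -2.6, -12.1]
finger_gap: 0.54
gripper_force: 24.9
MOM [-0.48 -0.54 -0.47] gap 47.5
```

```bash
python3 -m inch '[[44,0,0,-1,0,0,-0.02],[44,0,0,0,0,0,-0.01],[44,0,0,0,0,0,0]]' 25; python3 m.py
```

```text
time: 9.45
eef_pos: [0.4914, -0.1544, 0.106]
eef_rot: [-3.141, 0.0, 0.239]
force: [2.2, -1.7, -7.7]
finger_gap: 0.543
gripper_force: 24.9
MOM [-0.31 -0.23 -0.28] gap 47.79
```

```bash
python3 -m inch '[[44,0,0,1,0,0,0],[44,0,0,1,0,0,0],[44,0,0,0,0,0,0]]' 25; python3 m.py
```

```text
time: 9.75
eef_pos: [0.4914, -0.1545, 0.1083]
eef_rot: [-3.141, 0.0, 0.239]
force: [1.8, -0.8, -6.9]
finger_gap: 0.547
gripper_force: 25.0
MOM [-0.28 -0.06 -0.24] gap 48.16
```

```bash
python3 -m inch '[[44,0,0,1.5,0,0,0],[44,0,0,1.5,0,0,0],[44,0,0,0,0,0,0]]' 25; python3 m.py
python3 - <<'E'
from h import *
s=cam("side"); u,v=399,160
cv2.imwrite("pics/g2.png",cv2.resize(s[0][v-36:v+36,u-36:u+36],None,fx=8,fy=8,interpolation=cv2.INTER_CUBIC))
E
```

```text
time: 10.05
eef_pos: [0.4915, -0.1545, 0.1116]
eef_rot: [-3.142, 0.0, 0.239]
force: [-0.6, -1.2, -4.1]
finger_gap: 0.547
gripper_force: 25.0
MOM [-0.24  0.15 -0.11] gap 48.1
```

View pics/g2.png

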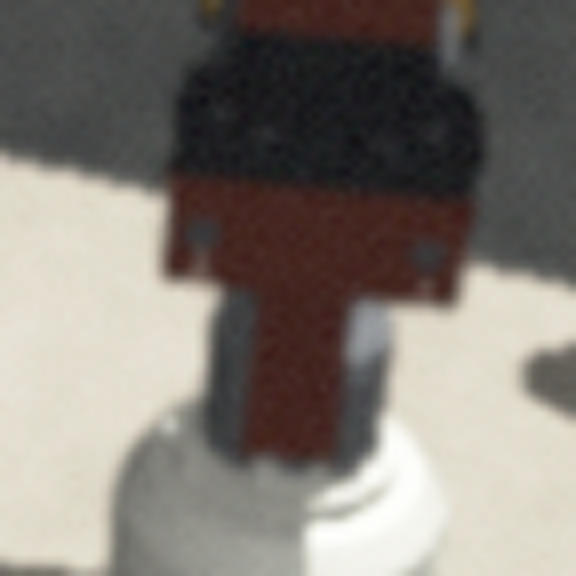

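```bash
python3 - <<'E'
from h import *
s=cam("side")
a=np.linspace(0,6.28,72)
for z in(.092,.099,.126,.133):
    p=proj(s,[[.4917+.0225*np.cos(b),-.1545+.0225*np.sin(b),z] for b in a]); q=(p-[363,124]+.5)*8
    print(z,"left",q[q[:,0].argmin()].round(),"right",q[q[:,0].argmax()].round(),"low",q[q[:,1].argmax()].round(),"high",q[q[:,1].argmin()].round())
E
python3 -m inch '[[44,0,0,2.5,0,0,0],[44,0,0,2.5,0,0,0],[44,0,0,0,0,0,0]]' 25; python3 m.py
```

```text
0.092 left [197. 446.] right [377. 456.] low [294. 504.] high [276. 398.]
0.099 left [199. 424.] right [380. 433.] low [296. 481.] high [278. 376.]
0.126 left [208. 335.] right [392. 344.] low [307. 391.] high [288. 288.]
0.133 left [210. 312.] right [395. 321.] low [310. 368.] high [291. 264.]
time: 10.45
eef_pos: [0.4922, -0.1545, 0.117]
eef_rot: [3.141, -0.001, 0.239]
force: [-0.0, -0.5, 0.0]
finger_gap: 0.547
gripper_force: 25.0
MOM [-0.03  0.15  0.03] gap 48.16
```

Force is back to zero and the cap rim in g2 (low point about (296,470)) matches a raised cap, so it is free. I'll lift it clear.

```bash
python3 -m inch '[[44,0,0,10,0,0,0],[44,0,0,20,0,0,0],[44,0,0,25,0,0,0],[44,0,0,20,0,0,0],[44,0,0,5,0,0,0]]' 25
python3 -m inch '[[44,0,15,0,0,0,0],[44,-1,30,0,0,0,0],[44,-1,40,0,0,0,0],[44,-1,40,0,0,0,0],[44,-1,40,0,0,0,0]]'
python3 -m inch '[[44,-1,40,0,0,0,0],[44,-1,40,0,0,0,0],[44,-1,40,0,0,0,0],[44,-1,25,0,0,0,0],[44,0,5,0,0,0,0]]'; python3 m.py
```

```text
time: 10.95
eef_pos: [0.4931, -0.1549, 0.199]
eef_rot: [3.139, -0.004, 0.239]
force: [0.1, 0.0, -1.0]
finger_gap: 0.545
gripper_force: 25.0
time: 11.45
eef_pos: [0.4862, 0.0127, 0.195]
eef_rot: [-3.141, 0.002, 0.238]
force: [0.5, -0.5, -0.5]
finger_gap: 0.549
gripper_force: 25.0
time: 11.95
eef_pos: [0.4822, 0.1633, 0.195]
eef_rot: [-3.141, 0.002, 0.242]
force: [-0.5, 0.5, -1.1]
finger_gap: 0.545
gripper_force: 25.0
MOM [-0.    0.13 -0.02] gap 48.0
```

```bash
python3 -m inch '[[44,0,0,-20,0,0,0],[44,0,0,-40,0,0,0],[44,0,0,-40,0,0,0],[44,0,0,-30,0,0,0],[44,0,0,-10,0,0,0]]'
python3 -m inch '[[44,0,0,-8,0,0,0],[44,0,0,-5,0,0,0],[44,0,0,0,0,0,0]]'
python3 - <<'E'
from h import *
s=cam("side"); u,v=342,310
cv2.imwrite("pics/b1.png",cv2.resize(s[0][230:380,250:440],None,fx=4,fy=4,interpolation=cv2.INTER_CUBIC)); o=env.observe(); print(o["force"],o["eef_pos"])
E
```

```text
time: 12.45
eef_pos: [0.4807, 0.1593, 0.0529]
eef_rot: [3.141, 0.007, 0.238]
force: [-0.4, 0.3, -0.0]
finger_gap: 0.549
gripper_force: 25.0
time: 12.75
eef_pos: [0.484, 0.1606, 0.0436]
eef_rot: [-3.142, -0.001, 0.239]
force: [-0.4, -0.4, -0.1]
finger_gap: 0.547
gripper_force: 25.0
[-0.40839036 -0.56206515 -0.13925654] [0.4842392  0.16063588 0.04394307]
```

View pics/b1.png

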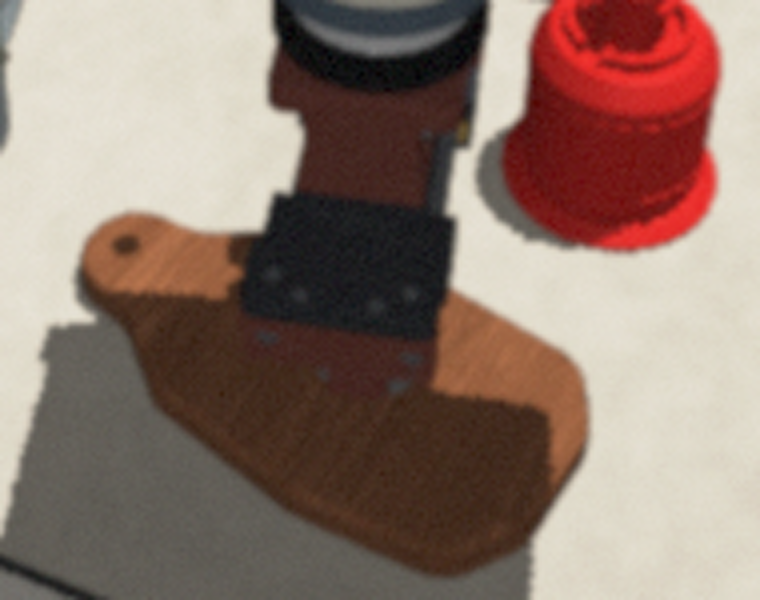

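The picture shows the gripper over the blade, with the fingers at about (340,360) in the crop, hiding the cap. The board has not moved. I'll lower until contact.

```bash
python3 -m inch '[[44,0,0,-3,0,0,0],[44,0,0,-3,0,0,0],[44,0,0,-2,0,0,0],[44,0,0,0,0,0,0]]'
```

```text
time: 13.2
eef_pos: [0.4835, 0.1605, 0.0351]
eef_rot: [3.142, 0.0, 0.239]
force: [0.1, 0.0, -1.1]
finger_gap: 0.546
gripper_force: 25.0
```

```bash
python3 -m inch '[[44,0,0,-1,0,0,0],[44,0,0,-1,0,0,0],[44,0,0,0,0,0,0]]'
```

```text
time: 13.5
eef_pos: [0.4836, 0.1605, 0.0331]
eef_rot: [3.142, 0.0, 0.239]
force: [0.9, 0.2, 0.2]
finger_gap: 0.546
gripper_force: 25.0
```

```bash
python3 -m inch '[[44,0,0,-0.8,0,0,0],[44,0,0,0,0,0,0]]'
```

```text
time: 13.7
eef_pos: [0.4836, 0.1605, 0.0323]
eef_rot: [3.142, 0.0, 0.239]
force: [1.2, -0.2, -0.5]
finger_gap: 0.546
gripper_force: 25.0
```

```bash
python3 -m inch '[[44,0,0,-0.7,0,0,0],[44,0,0,0,0,0,0]]'
```

```text
time: 13.9
eef_pos: [0.4836, 0.1605, 0.0316]
eef_rot: [-3.142, 0.0, 0.239]
force: [-0.4, 0.0, -0.4]
finger_gap: 0.549
gripper_force: 25.0
```

```bash
python3 -m inch '[[44,0,0,-0.7,0,0,0],[44,0,0,0,0,0,0]]'
```

```text
time: 14.1
eef_pos: [0.4837, 0.1605, 0.0313]
eef_rot: [-3.142, -0.0, 0.239]
force: [-1.5, -0.8, 3.5]
finger_gap: 0.547
gripper_force: 25.0
```

Contact on the board at 3.5 N. I'll hold briefly, then open slowly.

```bash
python3 -m inch '[[44,0,0,0,0,0,0],[44,0,0,0,0,0,0],[52,0,0,0,0,0,0],[56,0,0,0,0,0,0],[60,0,0,0,0,0,0]]' 15
python3 -m inch '[[64,0,0,0,0,0,0],[75,0,0,0,0,0,0],[87.8,0,0,0,0,0,0],[87.8,0,0,0,0,0,0],[87.8,0,0,0,0,0,0]]'
python3 -m inch '[[87.8,0,0,10,0,0,0],[87.8,0,0,20,0,0,0],[87.8,0,0,40,0,0,0],[87.8,0,0,40,0,0,0],[87.8,0,0,40,0,0,0]]'
python3 -m inch '[[87.8,0,-40,0,0,0,0],[87.8,0,-40,0,0,0,0],[87.8,0,-40,0,0,0,0],[87.8,0,-40,0,0,0,0],[87.8,0,0,0,0,0,0]]'
python3 - <<'E'
from h import *
s=cam("side")[0]; t=cam("top")[0]
f=lambda c:cv2.resize(c,(400,400),interpolation=cv2.INTER_CUBIC)
cv2.imwrite("pics/e1.png",np.hstack([f(t[190:290,180:280]),f(s[230:380,260:410])]))
E
```

```text
time: 14.6
eef_pos: [0.4838, 0.1606, 0.031]
eef_rot: [-3.142, -0.0, 0.239]
force: [0.4, 0.3, 2.8]
finger_gap: 0.675
gripper_force: 4.7
time: 15.1
eef_pos: [0.4836, 0.1605, 0.0309]
eef_rot: [3.142, 0.0, 0.239]
force: [0.2, 0.0, 0.6]
finger_gap: 0.996
gripper_force: 0.0
time: 15.6
eef_pos: [0.4833, 0.1604, 0.1831]
eef_rot: [-3.142, -0.0, 0.239]
force: [1.1, -0.2, -0.3]
finger_gap: 1.001
gripper_force: 0.0
time: 16.1
eef_pos: [0.4835, -0.0029, 0.1818]
eef_rot: [3.141, -0.001, 0.235]
force: [0.5, 0.5, -0.4]
finger_gap: 0.999
gripper_force: 0.0
```

View pics/e1.png

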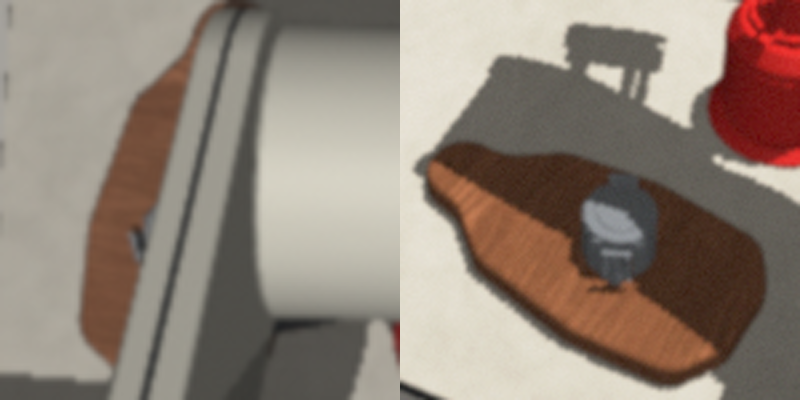

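The side crop shows the cap upright on the blade at about (618,235), let go and clear of the robot.

```bash
python3 -c "
from cell import env
print(env.hand_in())"
```

```text
the job is handed in; nothing more can be done
None
```

The cap came off the tub after a turn of about 55° to the stop I felt. It now stands upright on the board's blade with the gripper clear, and the job is handed in (no verdict came back).

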